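# Weigh out soap bars on the sprung scale to the set mark

### The job

Weigh out soap for remelting: slide soap bars out of the rack's lanes onto the sprung scale pan until the needle on the dial comes to rest between the two prongs of the fork mark. The bars have dried unevenly, so go by the needle; bars you use must lie flat and wholly on the pan, bars you do not need stay wholly in their lanes, and the nail brush stays in its lane. Leave the fork mark and everything else on the shelf where it is.

Things in the scene. Friction and masses are not known exactly. Their poses are not given: they have to be found in the camera images.
- rack: grey plastic soap rack, fixed, 104 x 304 mm, six lanes side by side along y (centres at y = -125, -75, -25, 25, 75, 125 mm), each 46 mm wide between ribs 4 mm thick, 14 mm high. Origin at table level under the middle of the lanes' open edge; +x is where the lanes open, to the pan. Lane floor 70 mm above the origin, x = -100 to 0 mm; a wall 30 mm above the floor closes the lanes at x = -100
- lane_edge (a point): middle of the open edge of the lane floor, 70 mm above the table; axes as the rack. Bars start with the tail about 2 mm from the back wall: no room to reach behind or beside a bar until it is drawn forward, for instance by pressing its top with a fingertip (about 4 N) and dragging; soap slides easily on the rack (friction 0.3)
- pan (a joint): sinking of the sprung scale pan in m: 0 empty, grows downwards to 0.027 (bottomed). Stiffness 120 N/m; swings for about half a second after a load arrives
- pan_mid (a point): middle of the upper face of the flat steel pan, which sinks straight down under load. 122 mm (x) x 306 mm (y), axes as the rack, near edge 4 mm beyond the lane edge, 3 mm below the lane floor when empty; rim 9 mm high at the far edge and both ends, none towards the rack. A bar pushed off the lane edge drops onto it
- needle_tip (a point): tip of the slim black needle on the round white dial beyond the pan, 45 mm from the dial's centre. It turns clockwise seen from above, 0.11 rad per mm of pan travel; empty it points along the rack's -y, a quarter turn on towards the pan. A thick bar turns it 0.68 to 1.03 rad, a thin one 0.24 to 0.37 rad
- marker_mid (a point): middle of the gap of the dark steel fork on the same dial (the set mark), 45 mm from the dial's centre, in the needle's plane; the gap reaches 0.29 rad either side of this point, the needle is 3 mm wide. Its setting varies
- marker (a joint): angle (rad) at which the fork is set, counted as the needle's: the needle is in mid fork when joint pan (m) x 110 equals this. 1.35 to 1.9; leave alone
- soap_thick_a: thick bar of off-white soap, 80 x 42 x 27 mm, long side along x (the lane), about 95 g but dried to an unknown degree (up to 20% either way). Origin at the centre of its underside. Starts in a lane, which one varies; each bar weighs differently
- soap_thick_b: thick bar of off-white soap, 80 x 42 x 27 mm, long side along x (the lane), about 95 g but dried to an unknown degree (up to 20% either way). Origin at the centre of its underside. Starts in a lane, which one varies; each bar weighs differently
- soap_thin_a: worn thin bar of off-white soap, 80 x 42 x 9 mm, long side along x (the lane), about 34 g but dried to an unknown degree (up to 20% either way). Origin at the centre of its underside. Starts in a lane, which one varies; each bar weighs differently
- soap_thin_b: worn thin bar of off-white soap, 80 x 42 x 9 mm, long side along x (the lane), about 34 g but dried to an unknown degree (up to 20% either way). Origin at the centre of its underside. Starts in a lane, which one varies; each bar weighs differently
- soap_thin_c: worn thin bar of off-white soap, 80 x 42 x 9 mm, long side along x (the lane), about 34 g but dried to an unknown degree (up to 20% either way). Origin at the centre of its underside. Starts in a lane, which one varies; each bar weighs differently
- nail_brush: wooden nail brush, bristles down, 80 x 40 x 20 mm, lying in one of the lanes, which one varies; not soap, leave it there. Origin at the centre of its underside
- flowerpot: terracotta flowerpot, 110 mm across, 100 mm tall; bystander. Origin at the centre of its underside
- fly_jar: green glass fly trap jar, 90 mm across, 130 mm tall; bystander. Origin at the centre of its underside
- soap_saver: grater-like steel soap saver, about 70 x 150 x 24 mm; bystander. Origin at the centre of its underside
- ladder_hook: folded grey plastic ladder hook, about 150 x 25 x 42 mm; bystander. Origin at the centre of its underside
- peg_holder: sprung steel clothes peg holder, 50 x 40 x 58 mm, beside the dial; bystander. Origin at the centre of its underside
- small_pot: small terracotta pot, 68 mm across, 60 mm tall, beside the dial; bystander. Origin at the centre of its underside
Mind the look-alikes: they are no part of the job. Leave any pink look-alike of the soap_thick_b alone.

How it is judged:
By the outcome, as a careful person would: the job done as asked, in the order asked, and still so for the second after the job is handed in, with the robot touching nothing.
It also fails if it takes over 64 s, if anything falls off the work surface, if the arm or the gripper's body presses on something with over 40 N, if the wrist force passes 120 N, or if a joint passes its speed limit or range.

### The arm

A 6-joint arm with a two-finger parallel gripper is mounted at the origin on the work surface. World frame = base frame: x ahead of the robot, y to its left, z up, the work surface at z = 0. Lengths are in m, angles in rad, forces in N, time in s.
With the tool pointing down it reaches from about 0.35 to 0.775 m from the base axis. Payload 5.5 kg.
Tool frame: the origin (TCP) lies between the finger pads; the fingertips stand 19 mm ahead of it and the grasp point (between the pads) is the TCP; z points along the fingers, y is the line along which they close (so a half turn about z gives the same grasp; the last joint's range is limited). The gripper opens to 85 mm and grips with 20 to 120 N. Pads are 22 mm wide; open, the fingers measure 114 mm over their backs; the gripper's body (76 mm by 85 mm) begins 54 mm behind the grasp point. The pads swing forward as they close: fully open they stand 13 mm farther back than shut.
Start: joints at [1.167, 0.313, 0.046, 1.304, 0, 1.431], TCP at [0.15, 0.555, 0.224] pointing down, gripper open.
Joint ranges: [-2.76, 2.76], [-0.86, 1.69], [-1.03, 1.26], [-2.2, 2.34], [-1.47, 1.5], [-3.14, 3.14]. Speed limits (rad/s): [2.57, 2.57, 3.14, 3.14, 3.14, 3.14].

### API

Orientations are given as a unit quaternion [w, x, y, z].
In Python, from workcell import env gives the robot as it stands.
- The arm moves only by the shell command python3 -m pendant 'ROWS' [FORCE]. ROWS is JSON, a list of rows, each an object with "travel": the shift along the tool's x, y, z scaled (see below), a list of three; "rot": the turn, a rotation vector about the tool's x, y, z scaled (see below), a list of three; "fingers": the opening, from -1 (shut) to 1 (fully open). In form: [{"travel": [dx, dy, dz], "rot": [wx, wy, wz], "fingers": fingers}, ...]. A call has 1 to 10 rows; each row is the pose to reach, as a shift and turn from the pose commanded when the call began, along the tool's axes at that moment; what a row does not reach only later rows make up. The controller multiplies each number of a shift by 0.12 m and each number of a turn by 60 degrees. A row lasts 1/10 s, in which the tool goes at most 50 mm and 8.59 degrees, less where a joint would pass 70% of its speed; a pose out of reach is approached as far as the arm can. A call with a number of a shift or a turn outside -1 to 1 is refused whole. A call with a gripper value outside its range is refused whole. The fingers move at their own pace and stop on an object; FORCE is the grip in N (left out, the last holds). Time passes only in rows, so rows that repeat a pose let the fingers close. It gives the time, the measured TCP pose, the force, the opening and the grip force at its end, in the units of the state.
- env.get_state(): the state, without advancing time (a new reading comes with each control period).
- env.read_camera(name): name is "side" or "top" or "wrist"; returns (picture, depth): 480x640x3 uint8, blue, green, red; 480x640 float32, m along the optical axis (not along the pixel's ray), 0 where there is no reading.
- env.camera_model(name): a dict with "fovy" (degrees; the focal length in pixels is half the picture's height over the tangent of half this angle, whatever the lens; pixels are square), "cx", "cy" (the principal point, pixels), "rvec" (rotation vector, rad) and "tvec" (3), from world to camera coordinates, as OpenCV has them; the wrist camera has in their place "T_tool_cam" (4x4, takes a point from camera to tool coordinates, whose origin is the TCP and whose axes are the flange's). Camera axes: x right, y down, z forward; pixel columns grow to the right and rows downward; lengths in m; the calibration is good to about 2 mm. A picture is of the moment at which its call begins: read the wrist's pose just before it. camera_model takes no time and is no camera call.
- env.hand_in(): hands the job in; it is judged then, once.
Trained networks look in the newest picture that a camera, given by its name, has taken for a name from the list of things; names that differ only in an ending like _2 or _b are one class to them, and where a whole thing is asked for, a point or a joint stands for the part that bears it (a point fixed in the world has none). Each returns a list of dicts, best first, with "conf" (0 to 1); they miss things now and then, are a little off and sometimes report something else, mostly with a low value. They report only what shows in the picture. A call takes as long as a camera call. They do not tell look-alikes from the thing itself.
- env.outline_of(camera, target): "mask" (480x640 bool, what is visible of it) and "xy" ([column, row] in pixels, amid what is visible of it).
The state is a dict: "clock": time; "joint_pos": joint angles; "qvel": joint speeds; "tau": joint torques, N m; "tcp_pos": TCP position; "orientation": TCP orientation; "wrist_force": force on the tool from outside, world axes, zero at the start; "ft_torque": the same for the moment, N m; "finger_gap": finger opening in m; "grip_force": force on a finger pad.
Only numpy, scipy, OpenCV 4.12 (cv2) and the standard library are available. Lean on these libraries where they do the work, as an engineer would, in place of code of your own. Each camera call takes 0.05 s, during which the arm holds its last target. There are 200 camera calls.

## Working session

There is one attempt and no reset: what is moved stays moved. The work goes in short steps, Python scripts to look and compute and a shell command to move; the robot and the scene stay as the last step left them, time stands still between calls to the robot, and variables do not carry over. Pictures are saved under pics/ and viewed, at most 10 in all, crops included, and the job is handed in when it is done.

```bash
ls; mkdir -p pics; cat > h.py <<'E'
import numpy as np, cv2
from scipy.spatial.transform import Rotation as R
from workcell import env
def cam(name):
    s=env.get_state(); m=env.camera_model(name)
    f=240/np.tan(np.radians(m["fovy"])/2)
    if "rvec" in m:
        Rm=cv2.Rodrigues(np.array(m["rvec"],float))[0]; t=np.array(m["tvec"],float).ravel()
        Rcw=Rm.T; c=-Rm.T@t
    else:
        T=np.array(m["T_tool_cam"]); q=s["orientation"]
        Rt=R.from_quat([q[1],q[2],q[3],q[0]]).as_matrix()
        Rcw=Rt@T[:3,:3]; c=Rt@T[:3,3]+np.array(s["tcp_pos"])
    return f,m["cx"],m["cy"],Rcw,c
def pts(name,depth,uv):
    f,cx,cy,Rm,c=cam(name); uv=np.atleast_2d(uv)
    d=depth[uv[:,1].astype(int),uv[:,0].astype(int)]
    p=np.c_[(uv[:,0]-cx)/f*d,(uv[:,1]-cy)/f*d,d]
    return p@Rm.T+c
def onplane(name,uv,z):
    f,cx,cy,Rm,c=cam(name); uv=np.atleast_2d(uv)
    r=np.c_[(uv[:,0]-cx)/f,(uv[:,1]-cy)/f,np.ones(len(uv))]@Rm.T
    return c+r*((z-c[2])/r[:,2])[:,None]
E
python3 - <<'E'
from h import *
s=env.get_state(); print(s)
for n in("top","side"):
    m=env.camera_model(n); print(n,m); b,d=env.read_camera(n); cv2.imwrite(f"pics/{n}0.png",b); np.save(n+"d.npy",d)
    print(cam(n)[4])
    for k in ["rack","pan","needle_tip","marker","soap_thick_a","soap_thin_a","nail_brush","flowerpot","fly_jar","soap_saver","ladder_hook","peg_holder","small_pot"]:
        for o in env.outline_of(n,k)[:6]:
            uv=np.argwhere(o["mask"])[:,::-1]; P=pts(n,d,uv); P=P[d[uv[:,1],uv[:,0]]>0]
            print(n,k,round(o["conf"],2),np.round(o["xy"]),len(uv),np.round(np.median(P,0),3) if len(P) else None)
E
```

```text
pics
{'clock': 0.0, 'joint_pos': array([ 1.16739381e+00,  3.14030944e-01,  4.49735656e-02,  1.30361380e+00,
       -2.39083959e-05,  1.43119373e+00]), 'qvel': array([ 0.00044657,  0.00085258,  0.00045757, -0.00201094, -0.00052686,
        0.00082987]), 'tau': array([-4.04748462e-04, -4.80632257e+01,  2.98531061e+01,  1.94181455e-02,
       -2.34830532e-04, -1.34956383e-05]), 'tcp_pos': array([0.14973777, 0.55460721, 0.22298931]), 'orientation': array([-2.39881524e-04,  1.31517770e-01,  9.91313370e-01, -9.06291664e-04]), 'wrist_force': array([ 0.22284959, -0.05728223, -0.04535238]), 'ft_torque': array([-0.01672054, -0.00279829, -0.02604775]), 'grip_force': 0.0, 'finger_gap': 0.08570827211171014}
top {'fovy': 50.81058961213229, 'cx': 316.01573738691326, 'cy': 233.88732470626178, 'rvec': array([ 2.10723736, -2.15418507,  0.17539603]), 'tvec': array([0.01034038, 0.56898124, 1.02737977])}
[ 0.38793631 -0.00547673  1.10852659]
top rack 0.65 [338. 260.] 2457 [ 0.51  -0.044  0.072]
top pan 0.66 [332. 214.] 8557 [ 0.605 -0.039  0.067]
top pan 0.62 [342. 260.] 2670 [ 0.507 -0.048  0.073]
top p
[... 1999 characters left out ...]
8 ]
side nail_brush 0.76 [289. 270.] 404 [ 0.481 -0.074  0.091]
side nail_brush 0.3 [321. 176.] 450 [0.595 0.372 0.017]
side nail_brush 0.15 [302. 279.] 1460 [ 0.513 -0.098  0.077]
side flowerpot 0.73 [260. 163.] 1198 [0.407 0.381 0.07 ]
side fly_jar 0.89 [270. 383.] 1680 [ 0.406 -0.396  0.09 ]
side fly_jar 0.18 [286. 241.] 458 [0.477 0.024 0.097]
side soap_saver 0.66 [362. 405.] 1670 [ 0.621 -0.42   0.008]
side soap_saver 0.18 [300. 301.] 380 [ 0.487 -0.169  0.08 ]
side ladder_hook 0.75 [321. 174.] 362 [0.594 0.369 0.018]
side peg_holder 0.74 [365. 242.] 297 [0.696 0.089 0.014]
side small_pot 0.85 [394. 301.] 630 [ 0.742 -0.148  0.042]
side small_pot 0.39 [287. 227.] 346 [0.472 0.076 0.098]
```

```bash
python3 - <<'E'
from h import *
b=cv2.imread("pics/top0.png")
cv2.imwrite("pics/crop.png",cv2.resize(b[130:350,220:425],None,fx=2.7,fy=2.7,interpolation=cv2.INTER_CUBIC))
# rack fit
d=np.load("topd.npy"); v,u=np.mgrid[120:360,200:440]; uv=np.c_[u.ravel(),v.ravel()]
P=pts("top",d,uv)
for lo,hi in[(.060,.069),(.075,.0765),(.077,.082),(.0815,.0865),(.087,.092),(.094,.1)]:
    m=(P[:,2]>lo)&(P[:,2]<hi); print(lo,hi,m.sum(),np.round(P[m].min(0),3),np.round(P[m].max(0),3))
h=np.histogram(P[:,2],bins=np.arange(.0,.12,.003)); print(np.c_[h[1][:-1]*1000,h[0]].astype(int).tolist())
import itertools
for n in("top",):
  for k in["soap_thick_a","soap_thin_a"]:
    env.read_camera(n)
    for o in env.outline_of(n,k):
        uv=np.argwhere(o["mask"])[:,::-1]; z=.097 if 'thick' in k else .079
        print(k,o["conf"],cv2.minAreaRect((onplane(n,uv,z)[:,:2]*1000).astype(np.float32)), b[o["mask"]].mean(0).astype(int))
E
```

```text
0.06 0.069 8056 [ 0.429 -0.195  0.06 ] [0.774 0.117 0.069]
0.075 0.0765 421 [ 0.428 -0.195  0.075] [0.712 0.118 0.076]
0.077 0.082 2296 [ 0.43  -0.199  0.077] [0.71  0.118 0.082]
0.0815 0.0865 917 [ 0.428 -0.198  0.082] [0.699 0.109 0.086]
0.087 0.092 699 [ 0.428 -0.195  0.087] [0.684 0.107 0.092]
0.094 0.1 1653 [ 0.429 -0.199  0.094] [0.518 0.104 0.1  ]
[[0, 15076], [3, 2781], [6, 248], [9, 103], [12, 42], [15, 57], [18, 71], [21, 223], [24, 791], [27, 645], [30, 175], [33, 105], [36, 124], [39, 132], [42, 161], [45, 188], [48, 148], [51, 156], [54, 231], [57, 325], [60, 439], [63, 2546], [66, 5071], [69, 2164], [72, 625], [75, 1114], [78, 1527], [81, 709], [84, 391], [87, 422], [90, 383], [93, 554], [96, 1016], [99, 352], [102, 47], [105, 0], [108, 0], [111, 0], [114, 0]]
soap_thick_a 0.76 ((478.4563903808594, 29.603933334350586), (82.455322265625, 41.89353561401367), 3.2531747817993164) [223 237 238]
soap_thick_a 0.76 ((358.33941650390625, 21.45985984802246), (75.54068756103516, 41.77504348754883), 49.46486282348633) [209 178 230]
soap_thick_a 0.71 ((474.7380676269531, 79.24324798583984), (80.40303039550781, 42.89223098754883), 3.1385858058929443) [222 235 236]
soap_thick_a 0.62 ((380.037109375, 159.38009643554688), (46.48030471801758, 76.47077178955078), 55.78239822387695) [202 172 225]
soap_thin_a 0.89 ((480.39324951171875, -19.727962493896484), (79.99298858642578, 44.1564826965332), 1.657224178314209) [224 237 238]
soap_thin_a 0.85 ((488.72607421875, -169.37091064453125), (79.72938537597656, 42.361515045166016), 3.0933938026428223) [224 238 238]
soap_thin_a 0.82 ((486.8404846191406, -119.158203125), (77.85616302490234, 41.11664581298828), 2.0361669063568115) [227 240 241]
soap_thin_a 0.48 ((488.221435546875, -45.7760009765625), (105.35396575927734, 308.7413635253906), 3.0804603099823) [149 148 145]
```

View pics/crop.png

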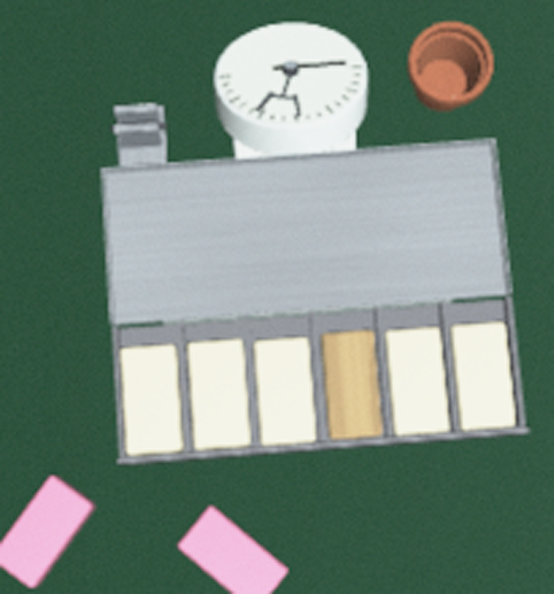

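View pics/side0.png

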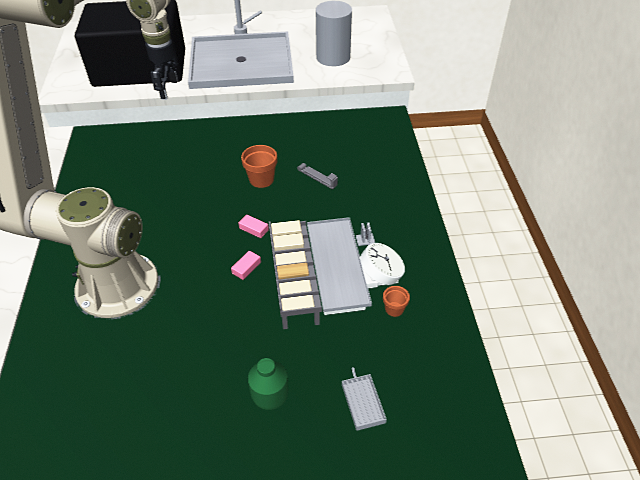

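The crop shows four off-white soaps plus the brush (thick bars at lanes y≈.079 and .030 (px 276,278 / 300,276), thin at 329,271 / 374,268 / 402,266, brush at 352,270). The pink look-alikes are on the table at (239,327) and (303,335), and I leave those alone. The fork sits near 1.85 rad. I'll start with the thick bar in the lane at local y=125.

```bash

python3 -m pendant '[{"travel":[-0.91,-0.78,0.1],"rot":[0,0,0],"fingers":-1},{"travel":[-0.91,-0.78,0.1],"rot":[0,0,0],"fingers":-1},{"travel":[-0.91,-0.78,0.1],"rot":[0,0,0],"fingers":-1},{"travel":[-0.91,-0.78,0.1],"rot":[0,0,0],"fingers":-1}]' 40 | tail -3
python3 -m pendant '[{"travel":[-0.91,-0.78,0.1],"rot":[0,0,0],"fingers":-1},{"travel":[-0.91,-0.78,0.1],"rot":[0,0,0],"fingers":-1},{"travel":[-0.91,-0.78,0.1],"rot":[0,0,0],"fingers":-1},{"travel":[-0.91,-0.78,0.1],"rot":[0,0,0],"fingers":-1}]' | tail -3
python3 -m pendant '[{"travel":[-0.91,-0.78,0.1],"rot":[0,0,0],"fingers":-1},{"travel":[-0.91,-0.78,0.1],"rot":[0,0,0],"fingers":-1},{"travel":[-0.91,-0.78,0.1],"rot":[0,0,0],"fingers":-1},{"travel":[-0.91,-0.78,0.1],"rot":[0,0,0],"fingers":-1}]' | tail -3
python3 -m pendant '[{"travel":[-0.91,-0.78,0.2],"rot":[0,0,-0.303],"fingers":-1},{"travel":[-0.91,-0.78,0.2],"rot":[0,0,-0.303],"fingers":-1},{"travel":[-0.91,-0.78,0.2],"rot":[0,0,-0.303],"fingers":-1},{"travel":[-0.91,-0.78,0.2],"rot":[0,0,-0.303],"fingers":-1}]' | tail -3
cat >> h.py <<'E'
O=np.array([.540,-.042,0]); TH=.054
RK=R.from_euler("z",TH).as_matrix()
def loc(p): return (np.asarray(p)-O)@RK
def st():
    s=env.get_state(); q=s["orientation"]; M=R.from_quat([q[1],q[2],q[3],q[0]]).as_matrix()
    print("t",round(s["clock"],2),"loc",np.round(loc(s["tcp_pos"]),4)*1000,"toolx yaw",round(np.arctan2(M[1,0],M[0,0])-TH,4),"F",np.round(s["wrist_force"],2),"gap",s["finger_gap"])
E
python3 - <<'E'
from h import *
st(); b,d=env.read_camera("wrist"); cv2.imwrite("pics/w0.png",b); print(env.get_state()["wrist_force"])
# dial in top image: unwarp around dial, plane .075
t=cv2.imread("pics/top0.png")
for z in(.065,.08):
  p=onplane("top",[[327.4,155.2],[347.8,153.3],[315.6,170.7],[330.4,173.3]],z); l=(p-p[0])@RK
  print(np.round(p[0],3),np.round(np.hypot(l[:,0],l[:,1]),3),np.round(np.arctan2(-l[:,0],-l[:,1]),2))
E
```

```text
wrist_force: [-0.9, 1.3, -0.1]
finger_gap: 0.0282
grip_force: 0.0
wrist_force: [0.3, -0.7, 0.6]
finger_gap: -0.0
grip_force: 0.0
wrist_force: [-0.9, -0.1, -0.6]
finger_gap: 0.0001
grip_force: 0.0
wrist_force: [0.0, 1.0, -0.0]
finger_gap: 0.0003
grip_force: 0.0
t 3.2 loc [-56.9 123.  163.3] toolx yaw -3.1445 F [ 0.03  0.98 -0.  ] gap 0.00026257032452309037
[ 0.70045554 -0.8638153  -0.15522682]
[ 0.737 -0.03   0.065] [0.    0.044 0.043 0.041] [-3.14 -0.02  2.28  1.49]
[ 0.732 -0.03   0.08 ] [0.    0.043 0.042 0.04 ] [-3.14 -0.02  2.28  1.49]
```

View pics/w0.png

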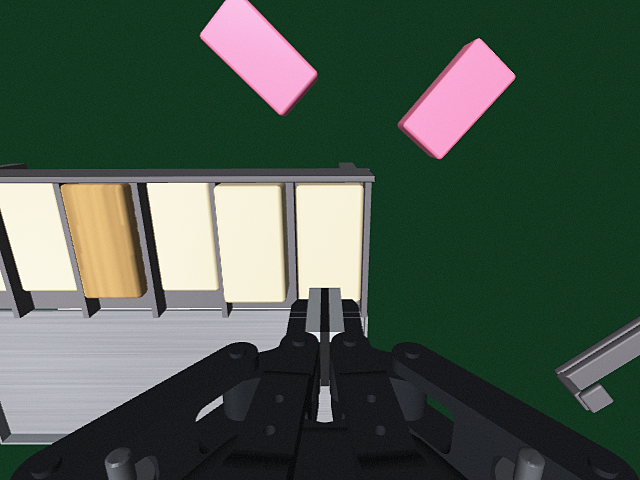

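```bash
python3 -m pendant '[{"travel":[0,0.016,0.37],"rot":[0,0,0],"fingers":-1},{"travel":[0,0.016,0.38],"rot":[0,0,0],"fingers":-1},{"travel":[0,0.016,0.38],"rot":[0,0,0],"fingers":-1}]'; python3 -c "from h import *; st()"
python3 -m pendant '[{"travel":[0,0,0.014],"rot":[0,0,0],"fingers":-1},{"travel":[0,0,0.014],"rot":[0,0,0],"fingers":-1}]'; python3 -c "from h import *; st()"
```

```text
clock: 3.55
tcp_pos: [0.4723, 0.0832, 0.1181]
orientation: [-0.001, -0.028, 1.0, 0.0]
wrist_force: [-0.2, 0.3, 1.5]
finger_gap: -0.0
grip_force: 0.0
t 3.55 loc [-60.9 128.7 118.1] toolx yaw -3.1404 F [-0.19  0.32  1.46] gap -3.726458437028042e-05
clock: 3.75
tcp_pos: [0.4749, 0.0825, 0.1182]
orientation: [0.001, -0.027, 1.0, 0.0]
wrist_force: [0.2, 0.4, -0.3]
finger_gap: 0.0001
grip_force: 0.0
t 3.75 loc [-58.3 127.8 118.2] toolx yaw -3.141 F [ 0.19  0.37 -0.3 ] gap 0.00010122618784475883
```

```bash
python3 -m pendant '[{"travel":[0,-0.02,0.014],"rot":[0,0,0],"fingers":-1},{"travel":[0,-0.02,0.014],"rot":[0,0,0],"fingers":-1}]'|grep -E "tcp|wrist"; 
python3 -m pendant '[{"travel":[0,0,0.014],"rot":[0,0,0],"fingers":-1},{"travel":[0,0,0.014],"rot":[0,0,0],"fingers":-1}]'|grep -E "tcp|wrist"; python3 -c "from h import *; st()"
```

```text
tcp_pos: [0.4744, 0.0793, 0.1155]
wrist_force: [0.1, -0.2, 0.5]
tcp_pos: [0.4739, 0.0792, 0.1132]
wrist_force: [0.1, -0.5, -0.8]
t 4.15 loc [-59.4 124.6 113.2] toolx yaw -3.1424 F [ 0.05 -0.46 -0.84] gap -5.702572732486727e-05
```

```bash
for i in 1; do python3 -m pendant '[{"travel":[0,0,0.012],"rot":[0,0,0],"fingers":-1},{"travel":[0,0,0.012],"rot":[0,0,0],"fingers":-1}]'|grep -E "tcp|wrist"; done;
python3 -m pendant '[{"travel":[0,0,0.012],"rot":[0,0,0],"fingers":-1},{"travel":[0,0,0.012],"rot":[0,0,0],"fingers":-1}]'|grep -E "tcp|wrist"; python3 -c "from h import *; st()"
```

```text
tcp_pos: [0.4739, 0.0793, 0.1116]
wrist_force: [-0.4, 0.3, 0.5]
tcp_pos: [0.4739, 0.0793, 0.1101]
wrist_force: [-0.4, 0.5, 0.6]
t 4.55 loc [-59.5 124.7 110.1] toolx yaw -3.1421 F [-0.43  0.52  0.59] gap -0.00010431673672221197
```

```bash
python3 - <<'E'
from h import *
b,d=env.read_camera("wrist"); cv2.imwrite("pics/w1.png",b)
for u,v in [(325,200),(325,250),(325,270),(316,300),(335,300),(325,325)]:
    print(u,v,np.round(loc(pts("wrist",d,[[u,v]])),4)*1000)
b,d=env.read_camera("side"); P=loc(pts("side",d,[[285,227],[288,243]])); print(P)
E
```

```text
325 200 [[-102.4  125.6   99.2]]
325 250 [[-77.7 125.6  97.8]]
325 270 [[-67.  125.6  97.2]]
316 300 [[-70.3 122.  134.6]]
335 300 [[-69.5 129.4 133.1]]
325 325 [[-69.3 125.5 151.1]]
[[-0.06100568  0.12276428  0.09937525]
 [-0.05967786  0.06175379  0.09967173]]
```

View pics/w1.png

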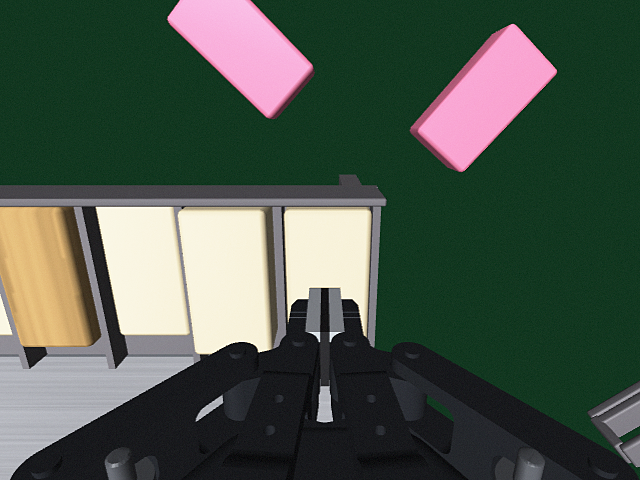

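```bash
python3 -m pendant '[{"travel":[0,0,0.017],"rot":[0,0,0],"fingers":-1},{"travel":[0,0,0.017],"rot":[0,0,0],"fingers":-1}]'|grep -E "tcp|wrist";
python3 -m pendant '[{"travel":[0,0,0.017],"rot":[0,0,0],"fingers":-1},{"travel":[0,0,0.017],"rot":[0,0,0],"fingers":-1}]'|grep -E "tcp|wrist"; python3 -c "from h import *; st()"
```

```text
tcp_pos: [0.4739, 0.0793, 0.1081]
wrist_force: [0.4, 0.4, 0.0]
tcp_pos: [0.4739, 0.0793, 0.106]
wrist_force: [1.4, -0.3, -0.4]
t 5.05 loc [-59.5 124.7 106. ] toolx yaw -3.1421 F [ 1.36 -0.26 -0.42] gap 0.00010834000196873972
```

```bash
python3 -m pendant '[{"travel":[0,0,0.015],"rot":[0,0,0],"fingers":-1},{"travel":[0,0,0.015],"rot":[0,0,0],"fingers":-1}]'|grep -E "tcp|wrist";
python3 -m pendant '[{"travel":[0,0,0.015],"rot":[0,0,0],"fingers":-1},{"travel":[0,0,0.015],"rot":[0,0,0],"fingers":-1}]'|grep -E "tcp|wrist"; python3 -c "from h import *; st()"
```

```text
tcp_pos: [0.4739, 0.0793, 0.1043]
wrist_force: [0.4, 0.5, 0.4]
tcp_pos: [0.4739, 0.0793, 0.1025]
wrist_force: [0.9, 0.3, 0.2]
t 5.45 loc [-59.4 124.7 102.5] toolx yaw -3.1421 F [0.9  0.33 0.19] gap -0.0007230467545174107
```

```bash
python3 - <<'E'
from h import *
b,d=env.read_camera("side"); cv2.imwrite("pics/s1.png",cv2.resize(b[190:290,235:345],None,fx=5,fy=5,interpolation=cv2.INTER_CUBIC))
print(env.get_state()["tau"])
E
```

```text
[-3.62561252e-03 -3.88735020e+01  2.67384785e+01 -2.50522705e-02
 -7.51289326e-05  2.05071365e-05]
```

View pics/s1.png

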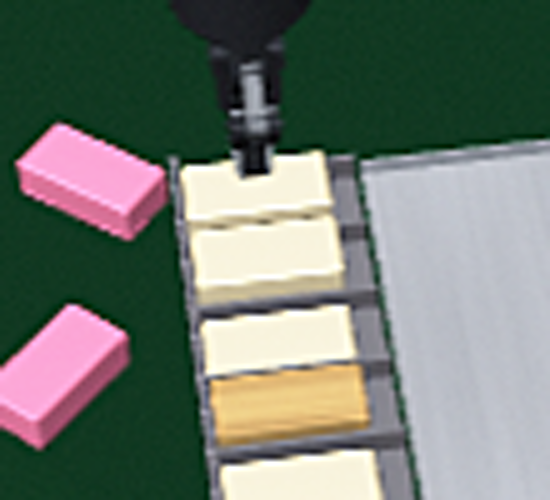

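The side crop shows the shut fingertip (crop 255,175) just over the middle of the far thick bar, so it is near contact.

```bash
python3 -m pendant '[{"travel":[0,0,0.012],"rot":[0,0,0],"fingers":-1},{"travel":[0,0,0.012],"rot":[0,0,0],"fingers":-1}]'|grep -E "tcp|wrist";
python3 -m pendant '[{"travel":[0,0,0.012],"rot":[0,0,0],"fingers":-1},{"travel":[0,0,0.012],"rot":[0,0,0],"fingers":-1}]'|grep -E "tcp|wrist"; python3 -c "
from h import *; st()
print(np.round(loc(onplane('side',[[286,225]],.097)),4))"
```

```text
tcp_pos: [0.474, 0.0793, 0.1011]
wrist_force: [-0.7, 0.8, 0.2]
tcp_pos: [0.4739, 0.0793, 0.0996]
wrist_force: [0.6, -0.1, 0.1]
t 5.9 loc [-59.4 124.7  99.6] toolx yaw -3.1421 F [ 0.59 -0.08  0.09] gap -0.0003148563258986937
[[-0.0573  0.1323  0.097 ]]
```

```bash
for i in 1; do python3 -m pendant '[{"travel":[0,0,0.02],"rot":[0,0,0],"fingers":-1},{"travel":[0,0,0.02],"rot":[0,0,0],"fingers":-1}]'|grep -E "tcp|wrist"; done
python3 -m pendant '[{"travel":[0,0,0.02],"rot":[0,0,0],"fingers":-1},{"travel":[0,0,0.02],"rot":[0,0,0],"fingers":-1}]'|grep -E "tcp|wrist"; python3 -c "
from h import *; st()
b,d=env.read_camera('side'); cv2.imwrite('pics/s2.png',b)
v,u=np.mgrid[190:232,270:302]; uv=np.c_[u.ravel(),v.ravel()]; P=loc(pts('side',d,uv)); g=b[190:232,270:302].mean(2).ravel()
m=(g<90)&(abs(P[:,0]+.059)<.02)&(P[:,2]>.08)&(P[:,1]>.1)&(P[:,1]<.15)
o=np.argsort(P[m][:,2])[:12]; print(np.round(P[m][o],4)*1000)
"
```

```text
tcp_pos: [0.4738, 0.0793, 0.0971]
wrist_force: [0.1, -0.6, -0.6]
tcp_pos: [0.4738, 0.0793, 0.0947]
wrist_force: [0.2, 0.4, -0.2]
t 6.3 loc [-59.5 124.7  94.7] toolx yaw -3.1421 F [ 0.16  0.41 -0.19] gap 5.628458127769482e-05
[[-52.9 118.  106.9]
 [-52.5 120.8 107.9]
 [-52.3 120.4 112.3]
 [-55.9 112.5 113. ]
 [-61.  115.7 114.5]
 [-61.5 111.3 115.1]
 [-58.4 114.2 115.6]
 [-58.8 110.  116.1]
 [-55.8 111.4 118.1]
 [-64.4 108.3 118.7]
 [-67.1 108.1 119.3]
 [-64.  110.5 120.4]]
```

```bash
python3 -m pendant '[{"travel":[0,0,0.02],"rot":[0,0,0],"fingers":-1},{"travel":[0,0,0.02],"rot":[0,0,0],"fingers":-1}]'|grep -E "tcp|wrist"
python3 -m pendant '[{"travel":[0,0,0.02],"rot":[0,0,0],"fingers":-1},{"travel":[0,0,0.02],"rot":[0,0,0],"fingers":-1}]'|grep -E "tcp|wrist"; python3 -c "
from h import *; st()"
```

```text
tcp_pos: [0.4739, 0.0793, 0.0923]
wrist_force: [-0.6, 0.9, -1.0]
tcp_pos: [0.4738, 0.0793, 0.0899]
wrist_force: [-0.3, -0.6, 0.5]
t 6.75 loc [-59.5 124.7  89.9] toolx yaw -3.1421 F [-0.33 -0.6   0.48] gap 0.00015481965779237992
```

```bash
python3 -m pendant '[{"travel":[0,0,0.015],"rot":[0,0,0],"fingers":-1},{"travel":[0,0,0.015],"rot":[0,0,0],"fingers":-1}]'|grep -E "tcp|wrist"
python3 -m pendant '[{"travel":[0,0,0.015],"rot":[0,0,0],"fingers":-1},{"travel":[0,0,0.015],"rot":[0,0,0],"fingers":-1}]'|grep -E "tcp|wrist"; python3 -c "
from h import *; st()"
```

```text
tcp_pos: [0.4742, 0.0793, 0.0896]
wrist_force: [-3.2, 0.5, 10.2]
tcp_pos: [0.4745, 0.0793, 0.0895]
wrist_force: [-8.1, -0.3, 24.1]
t 7.15 loc [-58.9 124.7  89.5] toolx yaw -3.1419 F [-8.13 -0.26 24.07] gap 0.00013473626433936525
```

```bash
python3 -m pendant '[{"travel":[0,0,-0.019],"rot":[0,0,0],"fingers":-1},{"travel":[0,0,-0.019],"rot":[0,0,0],"fingers":-1},{"travel":[-0.04,0,-0.019],"rot":[0,0,0],"fingers":-1},{"travel":[-0.1,0,-0.019],"rot":[0,0,0],"fingers":-1}]'|grep -E "tcp|wrist"
python3 - <<'E'
from h import *
st(); b,d=env.read_camera("wrist")
for o in env.outline_of("wrist","soap_thick_a"):
    uv=np.argwhere(o["mask"])[:,::-1]; p=loc(onplane("wrist",uv,.097)); print(o["conf"],np.round(p.min(0)[:2]*1000),np.round(p.max(0)[:2]*1000))
E
```

```text
tcp_pos: [0.4857, 0.08, 0.0896]
wrist_force: [-3.2, -0.2, 10.4]
t 7.55 loc [-47.7 124.7  89.6] toolx yaw -3.142 F [-3.18 -0.24 10.43] gap -8.084514875501692e-05
0.89 [-98.  56.] [-17. 102.]
0.89 [-163.   70.] [-131.  121.]
0.75 [-90. 106.] [-25. 147.]
```

```bash
python3 -m pendant '[{"travel":[-0.08,0,-0.003],"rot":[0,0,0],"fingers":-1},{"travel":[-0.16,0,-0.003],"rot":[0,0,0],"fingers":-1},{"travel":[-0.24,0,-0.003],"rot":[0,0,0],"fingers":-1},{"travel":[-0.26,0,-0.003],"rot":[0,0,0],"fingers":-1}]'|grep -E "tcp|wrist"
python3 - <<'E'
from h import *
st(); b,d=env.read_camera("wrist")
for o in env.outline_of("wrist","soap_thick_a"):
    uv=np.argwhere(o["mask"])[:,::-1]; p=loc(onplane("wrist",uv,.097)); print(o["conf"],np.round(p.min(0)[:2]*1000),np.round(p.max(0)[:2]*1000))
E
```

```text
tcp_pos: [0.5181, 0.0816, 0.0896]
wrist_force: [-3.1, -0.8, 9.5]
t 8.05 loc [-15.2 124.6  89.6] toolx yaw -3.1421 F [-3.08 -0.85  9.49] gap 0.0005964740553853267
0.89 [-132.  161.] [-100.  211.]
0.86 [-97.  56.] [-18. 102.]
0.73 [-60. 106.] [  6. 148.]
0.62 [-132.   91.] [-120.  117.]
```

```bash
python3 -m pendant '[{"travel":[0,0,-0.07],"rot":[0,0,0],"fingers":-1},{"travel":[0.4,0,-0.07],"rot":[0,0,0],"fingers":-1},{"travel":[0.51,0,-0.07],"rot":[0,0,0],"fingers":-1},{"travel":[0.51,0,-0.07],"rot":[0,0,0],"fingers":-1},{"travel":[0.51,0,0.1],"rot":[0,0,0],"fingers":-1},{"travel":[0.51,0,0.165],"rot":[0,0,0],"fingers":-1},{"travel":[0.51,0,0.165],"rot":[0,0,0],"fingers":-1}]'|grep -E "tcp|wrist"
python3 -c "
from h import *; st()"
```

```text
tcp_pos: [0.4557, 0.0783, 0.0685]
wrist_force: [-0.7, 0.6, -0.6]
t 8.85 loc [-77.7 124.7  68.5] toolx yaw -3.1422 F [-0.7   0.57 -0.61] gap -8.230299114905568e-05
```

```bash
python3 -m pendant '[{"travel":[-0.06,0,0],"rot":[0,0,0],"fingers":-1},{"travel":[-0.16,0,0],"rot":[0,0,0],"fingers":-1},{"travel":[-0.32,0,0],"rot":[0,0,0],"fingers":-1},{"travel":[-0.49,0,0],"rot":[0,0,0],"fingers":-1},{"travel":[-0.66,0,0],"rot":[0,0,0],"fingers":-1},{"travel":[-0.66,0,0],"rot":[0,0,0],"fingers":-1}]'|grep -E "tcp|wrist"
python3 - <<'E'
from h import *
st(); b,d=env.read_camera("top"); cv2.imwrite("pics/t1.png",b)
for o in env.outline_of("top","soap_thick_a"):
    uv=np.argwhere(o["mask"])[:,::-1]; P=pts("top",d,uv); z=np.median(P[:,2]); p=loc(onplane("top",uv,z)); print(o["conf"],round(z,3),np.round(p.min(0)[:2]*1000),np.round(p.max(0)[:2]*1000))
E
```

```text
tcp_pos: [0.5397, 0.0825, 0.0702]
wrist_force: [0.7, 0.6, 1.4]
t 9.45 loc [  6.4 124.4  70.2] toolx yaw -3.1423 F [0.66 0.61 1.39] gap -0.00013990314656018188
0.9 0.097 [-99.  52.] [-18.  97.]
0.66 0.027 [-219.   38.] [-142.  106.]
```

```bash
python3 -m pendant '[{"travel":[0,0,-0.3],"rot":[0,0,0],"fingers":-1},{"travel":[0.3,-0.2,-0.3],"rot":[0,0,0],"fingers":-1},{"travel":[0.51,-0.42,-0.3],"rot":[0,0,0],"fingers":-1},{"travel":[0.51,-0.42,-0.3],"rot":[0,0,0],"fingers":-1},{"travel":[0.51,-0.42,-0.3],"rot":[0,0,0],"fingers":-1}]'|grep -E "tcp|wrist"
python3 - <<'E'
from h import *
st(); b,d=env.read_camera("top"); cv2.imwrite("pics/t2.png",b)
for o in env.outline_of("top","soap_thick_a"):
    uv=np.argwhere(o["mask"])[:,::-1]; P=pts("top",d,uv); z=np.median(P[:,2]); p=loc(onplane("top",uv,z)); print(o["conf"],round(z,3),np.round(p.min(0)[:2]*1000),np.round(p.max(0)[:2]*1000))
# needle: dark pixels on dial, polar profile around dial centre
def dial(b):
    for r0,r1,nm in((12,26,"inner"),(33,43,"outer")):
        A=np.arange(-.5,3.2,.02); prof=[]
        for a in A:
            rr=np.linspace(r0,r1,8)/1000
            lo=np.c_[-rr*np.sin(a),-rr*np.cos(a),np.zeros(8)]
            w=lo@RK.T+np.array([.734,-.03,.074]); m=env.camera_model("top"); f=cam("top")[0]
            K=np.array([[f,0,m["cx"]],[0,f,m["cy"]],[0,0,1]])
            uv=cv2.projectPoints(w,np.array(m["rvec"]),np.array(m["tvec"]),K,None)[0][:,0].astype(np.float32)
            prof.append(cv2.remap(b,uv[:,0],uv[:,1],cv2.INTER_LINEAR).mean())
        prof=np.array(prof); i=[k for k in range(1,len(A)-1) if prof[k]<=prof[k-1] and prof[k]<prof[k+1] and prof[k]<190]
        print(nm,[(round(A[k],2),int(prof[k])) for k in i])
dial(cv2.imread("pics/top0.png")); dial(b)
cv2.imwrite("pics/dial.png",cv2.resize(b[120:300,250:430],None,fx=3.2,fy=3.2,interpolation=cv2.INTER_CUBIC))
E
```

```text
tcp_pos: [0.4761, 0.0287, 0.1059]
wrist_force: [0.2, 0.3, -0.1]
t 10.05 loc [-60.   74.1 105.9] toolx yaw -3.1434 F [ 0.19  0.33 -0.12] gap -2.7882982153389005e-05
0.38 0.095 [-193. -361.] [-109. -256.]
inner [(np.float64(-0.12), 136), (np.float64(1.94), 161)]
outer [(np.float64(-0.06), 124), (np.float64(1.5), 173), (np.float64(2.32), 131)]
inner [(np.float64(0.54), 129), (np.float64(1.94), 161)]
outer [(np.float64(0.58), 182), (np.float64(1.5), 175), (np.float64(2.32), 131)]
```

View pics/dial.png

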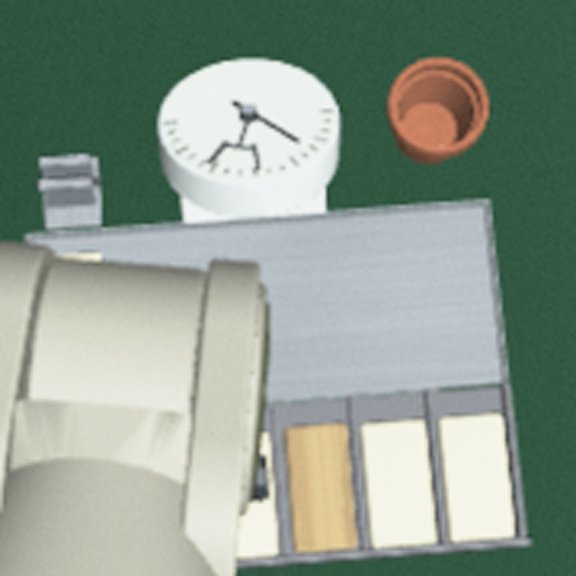

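Thick bar A turned the needle about 0.66 rad, and the fork sits at about 1.9. A thin bar next (local y=25), then thick B.

```bash
python3 -m pendant '[{"travel":[0,-0.2,0],"rot":[0,0,0],"fingers":-1},{"travel":[-0.01,-0.41,0],"rot":[0,0,0],"fingers":-1},{"travel":[-0.01,-0.41,0.1],"rot":[0,0,0],"fingers":-1},{"travel":[-0.01,-0.41,0.22],"rot":[0,0,0],"fingers":-1},{"travel":[-0.01,-0.41,0.265],"rot":[0,0,0],"fingers":-1},{"travel":[-0.01,-0.41,0.265],"rot":[0,0,0],"fingers":-1}]'|grep -E "tcp|wrist"
python3 -c "
from h import *; st()"
python3 -m pendant '[{"travel":[0,0,0.012],"rot":[0,0,0],"fingers":-1},{"travel":[0,0,0.012],"rot":[0,0,0],"fingers":-1}]'|grep -E "tcp|wrist"
python3 -c "
from h import *; st()"
```

```text
tcp_pos: [0.4802, -0.0192, 0.0727]
wrist_force: [1.0, 0.5, 0.2]
t 10.75 loc [-58.5  26.   72.7] toolx yaw -3.1411 F [1.   0.47 0.21] gap -0.00016212096802230766
tcp_pos: [0.4807, -0.0196, 0.0723]
wrist_force: [0.1, -1.2, 0.2]
t 10.95 loc [-58.   25.6  72.3] toolx yaw -3.1413 F [ 0.07 -1.17  0.24] gap 4.872527120955013e-05
```

```bash
python3 -m pendant '[{"travel":[0,0,0.01],"rot":[0,0,0],"fingers":-1},{"travel":[0,0,0.01],"rot":[0,0,0],"fingers":-1}]'|grep -E "tcp|wrist"
python3 -c "
from h import *; st()"
```

```text
tcp_pos: [0.481, -0.0199, 0.0717]
wrist_force: [0.3, 1.0, 3.7]
t 11.15 loc [-57.8  25.3  71.7] toolx yaw -3.1418 F [0.28 1.01 3.67] gap -1.0260055339768312e-05
```

```bash
python3 -m pendant '[{"travel":[-0.03,0,0.004],"rot":[0,0,0],"fingers":-1},{"travel":[-0.1,0,0.005],"rot":[0,0,0],"fingers":-1},{"travel":[-0.18,0,0.005],"rot":[0,0,0],"fingers":-1},{"travel":[-0.26,0,0.005],"rot":[0,0,0],"fingers":-1},{"travel":[-0.33,0,0.005],"rot":[0,0,0],"fingers":-1},{"travel":[-0.33,0,0.005],"rot":[0,0,0],"fingers":-1}]'|grep -E "tcp|wrist"
python3 - <<'E'
from h import *
st(); b,d=env.read_camera("wrist")
for o in env.outline_of("wrist","soap_thin_a"):
    uv=np.argwhere(o["mask"])[:,::-1]; p=loc(onplane("wrist",uv,.079)); print(o["conf"],np.round(p.min(0)[:2]*1000),np.round(p.max(0)[:2]*1000))
E
```

```text
tcp_pos: [0.5225, -0.0182, 0.0717]
wrist_force: [1.4, 0.1, 4.1]
t 11.75 loc [-16.2  24.7  71.7] toolx yaw -3.142 F [1.45 0.14 4.07] gap 0.0003857314930112876
0.84 [-97. -94.] [-19. -53.]
0.78 [-57.   5.] [ 4. 47.]
```

```bash
python3 -m pendant '[{"travel":[0,0,-0.06],"rot":[0,0,0],"fingers":-1},{"travel":[0.35,0,-0.06],"rot":[0,0,0],"fingers":-1},{"travel":[0.5,0,-0.06],"rot":[0,0,0],"fingers":-1},{"travel":[0.5,0,-0.02],"rot":[0,0,0],"fingers":-1},{"travel":[0.5,0,0.042],"rot":[0,0,0],"fingers":-1},{"travel":[0.5,0,0.042],"rot":[0,0,0],"fingers":-1}]'|grep -E "tcp|wrist"
python3 -c "
from h import *; st()"
python3 -m pendant '[{"travel":[-0.06,0,0],"rot":[0,0,0],"fingers":-1},{"travel":[-0.14,0,0],"rot":[0,0,0],"fingers":-1},{"travel":[-0.3,0,0],"rot":[0,0,0],"fingers":-1},{"travel":[-0.47,0,0],"rot":[0,0,0],"fingers":-1},{"travel":[-0.66,0,0],"rot":[0,0,0],"fingers":-1},{"travel":[-0.66,0,0],"rot":[0,0,0],"fingers":-1}]'|grep -E "tcp|wrist"
python3 -c "
from h import *; st()"
```

```text
tcp_pos: [0.4606, -0.0212, 0.0646]
wrist_force: [0.6, 0.2, -0.3]
t 12.45 loc [-78.1  25.1  64.6] toolx yaw -3.142 F [ 0.57  0.22 -0.25] gap -1.6559661316844624e-05
tcp_pos: [0.5439, -0.0171, 0.0656]
wrist_force: [-0.2, -0.2, -0.4]
t 13.05 loc [ 5.2 24.6 65.6] toolx yaw -3.1415 F [-0.21 -0.23 -0.39] gap 8.025733205028816e-05
```

```bash
python3 -m pendant '[{"travel":[0,0,-0.35],"rot":[0,0,0],"fingers":-1},{"travel":[0.3,0.2,-0.35],"rot":[0,0,0],"fingers":-1},{"travel":[0.51,0.42,-0.35],"rot":[0,0,0],"fingers":-1},{"travel":[0.51,0.42,-0.35],"rot":[0,0,0],"fingers":-1},{"travel":[0.51,0.42,-0.26],"rot":[0,0,0],"fingers":-1},{"travel":[0.51,0.42,-0.22],"rot":[0,0,0],"fingers":-1},{"travel":[0.51,0.42,-0.22],"rot":[0,0,0],"fingers":-1}]'|grep -E "tcp|wrist"
cat >> h.py <<'E'
def dial(b):
    m=env.camera_model("top"); f=cam("top")[0]; K=np.array([[f,0,m["cx"]],[0,f,m["cy"]],[0,0,1]])
    for r0,r1,nm in((12,26,"inner"),(33,43,"outer")):
        A=np.arange(-.5,3.2,.02); rr=np.linspace(r0,r1,8)/1000; prof=[]
        for a in A:
            w=np.c_[-rr*np.sin(a),-rr*np.cos(a),0*rr]@RK.T+np.array([.734,-.03,.074])
            uv=cv2.projectPoints(w,np.array(m["rvec"]),np.array(m["tvec"]),K,None)[0][:,0].astype(np.float32)
            prof.append(cv2.remap(b,uv[:,0],uv[:,1],cv2.INTER_LINEAR).mean())
        p=np.array(prof); print(nm,[(round(float(A[k]),2),int(p[k])) for k in range(1,len(A)-1) if p[k]<=p[k-1] and p[k]<p[k+1] and p[k]<190])
def bars(n,k,z=None):
    b,d=env.read_camera(n)
    for o in env.outline_of(n,k):
        uv=np.argwhere(o["mask"])[:,::-1]; zz=np.median(pts(n,d,uv)[:,2]) if z is None else z
        p=loc(onplane(n,uv,zz)); print(n,k,round(o["conf"],2),round(float(zz),3),np.round(p.min(0)[:2]*1000),np.round(p.max(0)[:2]*1000))
    return b
E
python3 - <<'E'
from h import *
st(); b=bars("top","soap_thin_a"); bars("side","soap_thin_a"); bars("side","soap_thick_a"); dial(b)
E
```

```text
tcp_pos: [0.4754, 0.0297, 0.0904]
wrist_force: [-0.6, -0.7, -0.3]
t 13.75 loc [-60.6  75.1  90.4] toolx yaw -3.1428 F [-0.64 -0.65 -0.33] gap 7.255319454604856e-05
top soap_thin_a 0.75 0.079 [-98. -96.] [-18. -53.]
top soap_thin_a 0.58 0.079 [ -98. -145.] [ -20. -103.]
side soap_thin_a 0.94 0.08 [-99. -95.] [-20. -54.]
side soap_thin_a 0.74 0.08 [-100. -143.] [ -17. -101.]
side soap_thin_a 0.63 0.067 [10. -0.] [90. 46.]
side soap_thick_a 0.83 0.027 [-190.  165.] [-108.  257.]
side soap_thick_a 0.77 0.083 [21. 84.] [106. 151.]
side soap_thick_a 0.65 0.097 [-100.   41.] [-19.  98.]
side soap_thick_a 0.65 0.027 [-222.   17.] [-142.  116.]
side soap_thick_a 0.32 0.067 [10. -1.] [89. 46.]
inner [(0.86, 125), (1.94, 161)]
outer [(1.5, 175), (2.32, 132)]
```

```bash
python3 -m pendant '[{"travel":[0,0,0.01],"rot":[0,0,0],"fingers":-1},{"travel":[0,0,0.01],"rot":[0,0,0],"fingers":-1}]'|grep -E "tcp|wrist"
python3 -m pendant '[{"travel":[-0.03,0,0.007],"rot":[0,0,0],"fingers":-1},{"travel":[-0.1,0,0.007],"rot":[0,0,0],"fingers":-1},{"travel":[-0.18,0,0.007],"rot":[0,0,0],"fingers":-1},{"travel":[-0.26,0,0.007],"rot":[0,0,0],"fingers":-1},{"travel":[-0.34,0,0.007],"rot":[0,0,0],"fingers":-1},{"travel":[-0.34,0,0.007],"rot":[0,0,0],"fingers":-1}]'|grep -E "tcp|wrist"
python3 - <<'E'
from h import *
st(); bars("wrist","soap_thick_a",.097)
E
```

```text
tcp_pos: [0.4755, 0.0301, 0.0905]
wrist_force: [0.2, 0.4, 0.1]
tcp_pos: [0.5181, 0.0323, 0.0897]
wrist_force: [-0.1, -0.0, -0.1]
t 14.85 loc [-17.9  75.3  89.7] toolx yaw -3.142 F [-0.14 -0.02 -0.08] gap 0.0001440631096300231
wrist soap_thick_a 0.96 0.097 [-95.  56.] [-17.  97.]
wrist soap_thick_a 0.93 0.097 [-136.  142.] [-103.  187.]
wrist soap_thick_a 0.78 0.097 [  0. 100.] [ 45. 140.]
wrist soap_thick_a 0.64 0.097 [-136.   71.] [-123.   98.]
```

```bash
python3 -m pendant '[{"travel":[0,0,-0.04],"rot":[0,0,0],"fingers":-1},{"travel":[0.33,0,-0.04],"rot":[0,0,0],"fingers":-1},{"travel":[0.33,0,-0.02],"rot":[0,0,0],"fingers":-1},{"travel":[0.33,0,0.006],"rot":[0,0,0],"fingers":-1},{"travel":[0.33,0,0.006],"rot":[0,0,0],"fingers":-1}]'|grep -E "tcp|wrist"
python3 -c "
from h import *; st()"
```

```text
tcp_pos: [0.4773, 0.0301, 0.0898]
wrist_force: [0.6, -0.1, -0.2]
t 15.45 loc [-58.7  75.4  89.8] toolx yaw -3.1422 F [ 0.57 -0.1  -0.2 ] gap 1.3408548250576935e-05
```

```bash
python3 -m pendant '[{"travel":[0,0,0.01],"rot":[0,0,0],"fingers":-1},{"travel":[0,0,0.01],"rot":[0,0,0],"fingers":-1}]'|grep -E "tcp|wrist"
python3 -c "
from h import *; st()"
```

```text
tcp_pos: [0.4777, 0.0301, 0.0896]
wrist_force: [-4.2, 0.5, 12.8]
t 15.65 loc [-58.3  75.3  89.6] toolx yaw -3.1421 F [-4.22  0.49 12.77] gap -5.4612582812658396e-05
```

```bash
python3 -m pendant '[{"travel":[-0.03,0,-0.003],"rot":[0,0,0],"fingers":-1},{"travel":[-0.1,0,-0.004],"rot":[0,0,0],"fingers":-1},{"travel":[-0.18,0,-0.004],"rot":[0,0,0],"fingers":-1},{"travel":[-0.26,0,-0.004],"rot":[0,0,0],"fingers":-1},{"travel":[-0.34,0,-0.004],"rot":[0,0,0],"fingers":-1},{"travel":[-0.34,0,-0.004],"rot":[0,0,0],"fingers":-1}]'|grep -E "tcp|wrist"
python3 - <<'E'
from h import *
st(); bars("wrist","soap_thick_a",.097)
E
```

```text
tcp_pos: [0.5208, 0.0322, 0.0897]
wrist_force: [2.2, -0.3, 4.2]
t 16.25 loc [-15.2  75.1  89.7] toolx yaw -3.142 F [ 2.25 -0.26  4.19] gap -0.00012774515888021746
wrist soap_thick_a 0.84 0.097 [-132.   73.] [-121.   97.]
wrist soap_thick_a 0.8 0.097 [  2. 100.] [ 49. 140.]
wrist soap_thick_a 0.64 0.097 [-57.  55.] [ 4. 97.]
wrist soap_thick_a 0.62 0.097 [-132.  141.] [-101.  186.]
```

```bash
python3 -m pendant '[{"travel":[0,0,-0.07],"rot":[0,0,0],"fingers":-1},{"travel":[0.35,0,-0.07],"rot":[0,0,0],"fingers":-1},{"travel":[0.51,0,-0.07],"rot":[0,0,0],"fingers":-1},{"travel":[0.51,0,-0.03],"rot":[0,0,0],"fingers":-1},{"travel":[0.51,0,0.1],"rot":[0,0,0],"fingers":-1},{"travel":[0.51,0,0.175],"rot":[0,0,0],"fingers":-1},{"travel":[0.51,0,0.175],"rot":[0,0,0],"fingers":-1}]'|grep -E "tcp|wrist"
python3 -c "
from h import *; st()"
python3 -m pendant '[{"travel":[-0.06,0,0],"rot":[0,0,0],"fingers":-1},{"travel":[-0.15,0,0],"rot":[0,0,0],"fingers":-1},{"travel":[-0.3,0,0],"rot":[0,0,0],"fingers":-1},{"travel":[-0.47,0,0],"rot":[0,0,0],"fingers":-1},{"travel":[-0.66,0,0],"rot":[0,0,0],"fingers":-1},{"travel":[-0.66,0,0],"rot":[0,0,0],"fingers":-1}]'|grep -E "tcp|wrist"
python3 -m pendant '[{"travel":[0,0,-0.4],"rot":[0,0,0],"fingers":-1},{"travel":[0.4,0,-0.6],"rot":[0,0,0],"fingers":-1},{"travel":[0.8,0,-0.6],"rot":[0,0,0],"fingers":-1},{"travel":[0.98,0,-0.6],"rot":[0,0,0],"fingers":-1},{"travel":[0.98,0,-0.6],"rot":[0,0,0],"fingers":-1},{"travel":[0.98,0,-0.6],"rot":[0,0,0],"fingers":-1}]'|grep -E "tcp|wrist"
python3 - <<'E'
from h import *
st(); b=bars("top","soap_thin_a"); bars("side","soap_thin_a"); b=bars("side","soap_thick_a"); cv2.imwrite("pics/s3.png",cv2.resize(b[205:325,270:430],None,fx=5,fy=5,interpolation=cv2.INTER_CUBIC)[:600,:800]);dial(env.read_camera("top")[0])
E
```

```text
tcp_pos: [0.4559, 0.0292, 0.0661]
wrist_force: [0.3, -0.3, 0.3]
t 17.05 loc [-80.1  75.6  66.1] toolx yaw -3.1421 F [ 0.34 -0.29  0.27] gap 4.444087732217122e-05
tcp_pos: [0.5401, 0.0331, 0.068]
wrist_force: [-0.4, 0.3, -0.1]
tcp_pos: [0.4184, 0.027, 0.14]
wrist_force: [0.6, -0.8, -0.0]
t 18.25 loc [-117.7   75.5  140. ] toolx yaw -3.1422 F [ 0.63 -0.76 -0.03] gap 4.991081262947589e-05
top soap_thin_a 0.96 0.079 [-98. -96.] [-18. -53.]
top soap_thin_a 0.77 0.079 [ -99. -147.] [ -16. -101.]
top soap_thin_a 0.74 0.059 [11.  4.] [92. 46.]
side soap_thin_a 0.93 0.06 [11. -0.] [90. 47.]
side soap_thin_a 0.93 0.08 [-102.  -94.] [-19. -51.]
side soap_thin_a 0.65 0.08 [ -99. -143.] [ -20. -104.]
side soap_thick_a 0.81 0.078 [23. 93.] [105. 148.]
side soap_thick_a 0.81 0.027 [-193.  168.] [-123.  257.]
side soap_thick_a 0.79 0.027 [-220.   20.] [-142.  112.]
side soap_thick_a 0.76 0.077 [23. 35.] [106.  95.]
side soap_thick_a 0.34 0.052 [   0. -155.] [126. 162.]
inner [(1.98, 98)]
outer [(1.5, 174), (2.32, 131)]
```

View pics/s3.png

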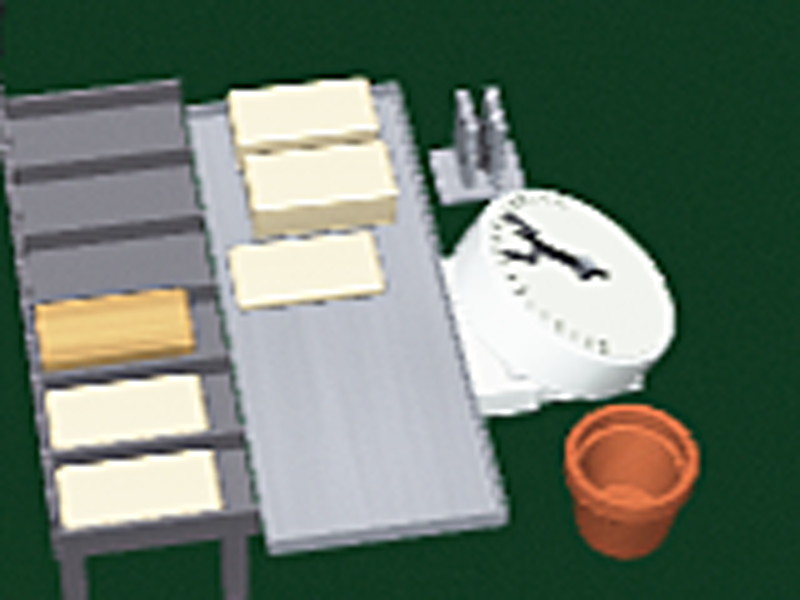

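```bash
python3 -m pendant '[{"travel":[0,0,-0.2],"rot":[0,0,0],"fingers":-1},{"travel":[0,0,-0.2],"rot":[0,0,0],"fingers":-1},{"travel":[0,0,-0.2],"rot":[0,0,0],"fingers":-1},{"travel":[0,0,-0.2],"rot":[0,0,0],"fingers":-1},{"travel":[0,0,-0.2],"rot":[0,0,0],"fingers":-1},{"travel":[0,0,-0.2],"rot":[0,0,0],"fingers":-1},{"travel":[0,0,-0.2],"rot":[0,0,0],"fingers":-1}]'|grep -E "tcp|wrist"
python3 - <<'E'
from h import *
a=env.read_camera("top")[0]; dial(a); b=env.read_camera("side")[0]
cv2.imwrite("pics/dial2.png",np.hstack([cv2.resize(x,(400,400),interpolation=cv2.INTER_CUBIC) for x in(a[132:182,300:350],b[238:288,362:412])]))
E
```

```text
tcp_pos: [0.4177, 0.0271, 0.163]
wrist_force: [-0.4, -0.5, -0.4]
inner [(1.98, 97)]
outer [(1.5, 174), (2.32, 132)]
```

View pics/dial2.png

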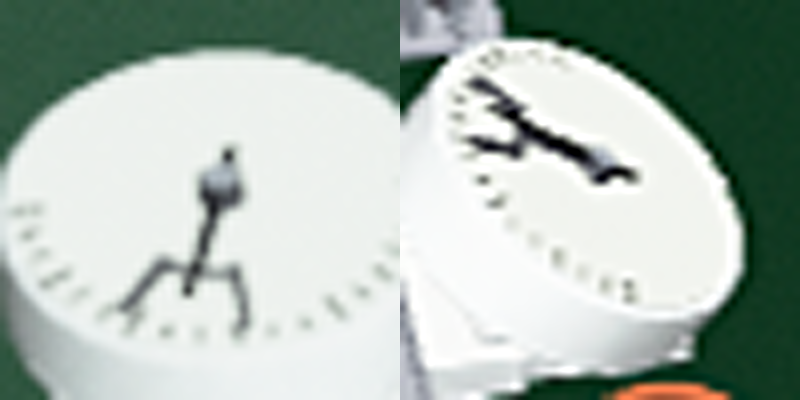

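```bash
python3 - <<'E'
from h import *
a=np.mean([env.read_camera("top")[0].astype(float) for _ in range(4)],0); o=cv2.imread("pics/top0.png").astype(float)
t=cv2.imread("pics/t2.png").astype(float)
print((a-o).mean(2)[150:180,318:336].astype(int))
print((a).mean(2)[162:180,314:334].astype(int))
print(env.get_state()["joint_pos"], np.round(env.camera_model("wrist")["T_tool_cam"],3))
E
```

```text
[[  -1    0    0    0    0    0    0    0    0  -15  -73  -49   -6    0
     0    0    0    0]
 [   0    0    0    0    0    0    0    0    0  -36 -187  -60   -3    0
     0    0    0    0]
 [   0    0    0    0    0    0    0    0   -1  -28  -84  -40    0    0
     0    0    1    0]
 [   0    0    0    0    5   15   12    2    2    0  -11    5   38   44
    53   53   58   61]
 [   0    0   13   48   77  102   89    6    1    2    0   12  113  143
   149  148  131  116]
 [   0    0   15   91  139  116  111    8    1    1   -1    3   40   33
    22   22   18   16]
 [   0    0    3   14   18   16   26   -8  -23  -11    2    0    0    0
     0    0    0    0]
 [   0    0    0    0    0    0    0  -16  -62  -22    1   -3    0    0
     0    0   -1    0]
 [   0    0    0    0    0    0    0  -31 -117  -13    0    0    0    0
     0    0    0    0]
 [   0   -1    0    0    0    0   -5  -45  -73   -5    0    0    0    0
     0    0    0    0]
 [   0    0    0    0    0    0  -23  -95  -28   -1    0    0    0    0
     0   -1    0    0]
 [   0    0    0    0    0    0  -28 -115  -12   -1    
[... 2805 characters left out ...]
238 238 220 219 238 238 235 204 213 238
  238 232]
 [233 237 238 238 237 238 237 237 237 237 234 234 238 239 238 232 231 239
  239 240]
 [220 226 231 235 237 238 239 240 240 240 239 239 240 240 240 240 241 241
  242 242]
 [217 219 223 227 230 232 234 236 239 239 238 238 240 240 241 241 241 241
  241 241]
 [218 220 222 224 225 226 228 231 233 234 234 236 237 239 239 240 240 240
  240 240]
 [217 219 221 223 224 226 229 232 233 233 233 235 236 238 239 239 239 239
  240 240]]
[-1.27650784e-01  4.28773700e-02 -4.37281390e-01  1.09057573e+00
  8.89702312e-05 -1.81114556e-01] [[-0.    -0.953 -0.304  0.077]
 [ 1.    -0.    -0.001  0.001]
 [ 0.001 -0.304  0.953 -0.15 ]
 [ 0.     0.     0.     1.   ]]
```

The needle has come to rest on the fork's middle line: its tip is at px (323,168), with the prongs at columns 317 and 329. All three bars lie flat on the pan, and the robot is clear of everything.

```bash
python3 -c "
from h import *; print(env.hand_in())"
```

```text
the job is handed in; nothing more can be done
None
```

The job is handed in: two thick bars and one thin bar lie on the pan, and the needle rests mid-fork. The other two thin bars and the nail brush are still in their lanes.

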